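Stand the fallen backup battery up and hold the test probe on its red terminal

TASK

Stand the fallen grey battery upright on the blue mat and let go of it; then take the orange test probe out of its holder and, holding it upright, rest its tip on the brass terminal with the red ring, gently, so that the spring tip is pressed about halfway in. Finish while still holding it there. Leave everything else on the bench where it is.

Things in the scene. Friction and masses are not known exactly. Their poses are not given: they have to be found in the camera images.
- battery: Grey block battery, black top, green band, 52 (its x) x 40 (its y) x 95 mm (its z), about 0.45 kg. Origin at the centre of its underside, z axis towards its terminal end. It starts lying on a 40 mm wide side face, its x axis down, the terminal end pointing roughly to the robot's left (+y, give or take 30 degrees). To stand it up means its z axis points up.
- red_terminal (a point): The marked spot: centre of the flat top of the brass terminal with the red ring round its foot, at (-14, 0, 101) mm in the battery's frame. The terminal is 14 mm in diameter and stands 6 mm above the black top; the other one, with a white ring, is at x = +14 mm.
- probe: Orange pen-shaped test probe, loose, upright in the holder, 0.07 kg. Origin at the end of its relaxed steel tip, z axis up along the probe. Tip rod 5 mm thick; black nose 12 mm in diameter up to 49 mm; yellow collar 28 mm in diameter from 49 to 53 mm, resting on the holder's top; round orange handle (grip here) 18 mm in diameter from 53 to 132 mm; black cap to 135 mm.
- probe_tip (a point): The end of the probe's sprung tip. It slides up to 12 mm into the nose against a spring: about 0.5 N to start moving, 2 N at half travel (6 mm), 3.5 N at the end of the travel, after which it is rigid.
- holder: Fixed aluminium holder block 64 x 64 mm, 52 mm tall, on a black foot 84 x 84 x 6 mm, with a vertical hole of 17 mm diameter in which the probe's nose hangs. Origin at the centre of its underside, on the mat.
- mat: Blue work mat, fixed, 400 (x) x 660 (y) mm, 2 mm thick; origin at the centre of its underside on the table (its top is at z = 2 mm).
- flux_bottle: Bystander: white bottle with a blue cap, 42 mm in diameter, 105 mm tall, standing; origin at the centre of its underside.
- solder_spool: Bystander: metal spool, 52 mm in diameter, 46 mm tall, standing; origin at the centre of its underside.
- tape_roll: Bystander: yellow tape roll lying flat, 60 mm in diameter, 24 mm tall; origin at the centre of its underside.
- wool_tin: Bystander: open steel dish, 76 mm in diameter, 45 mm tall; origin at the centre of its underside.
- terminal_strip: Bystander: black terminal strip, 30 x 130 mm (its y), 26 mm tall; origin at the centre of its underside.
- screwdriver: Bystander: red-handled screwdriver lying flat along its x axis, about 200 mm long and 26 mm thick, handle to -x, origin under its middle.
Things that resemble listed ones, but are neither listed nor needed, are in the scene too. What is shaped like the battery but purple is not meant. Leave any turquoise look-alike of the holder alone.

How it is judged:
By the outcome, as a careful person would: the job done as asked, in the order asked, and still so for the second after the job is handed in, while the arm keeps its last pose, push and grip.
It also fails if it takes over 67 s, if anything falls off the work surface, if the arm or the gripper's body presses on something with over 40 N, if the wrist force passes 120 N, or if a joint passes its speed limit or range.

ROBOT

A 6-joint arm with a two-finger parallel gripper is mounted at the origin on the work surface. World frame = base frame: x ahead of the robot, y to its left, z up, the work surface at z = 0. Lengths are in m, angles in rad, forces in N, time in s.
With the tool pointing down it reaches from about 0.25 to 0.8 m from the base axis. Payload 8.5 kg.
Tool frame: the origin (TCP) lies midway between the tips of the shut fingers; the grasp point (between the pads) lies 19 mm behind it; z points along the fingers, y is the line along which they close (so a half turn about z gives the same grasp; the last joint's range is limited). The gripper opens to 85 mm and grips with 20 to 120 N. Pads are 22 mm wide; open, the fingers measure 114 mm over their backs; the gripper's body (76 mm by 85 mm) begins 54 mm behind the grasp point. The pads swing forward as they close: fully open they stand 13 mm farther back than shut.
Start: joints at [1.126, 0.238, -0.013, 1.319, 0, 1.571], TCP at [0.226, 0.474, 0.231] pointing down, gripper open.
Joint ranges: [-2.66, 2.66], [-1.03, 1.9], [-1.14, 1.46], [-1.82, 2.27], [-1.45, 1.34], [-3.14, 3.14]. Speed limits (rad/s): [2.22, 2.22, 2.79, 3.14, 3.14, 3.14].

INTERFACE

Orientations are given as a rotation vector (axis times angle).
In Python, from workcell import sensors, cams, manip gives the robot as it stands.
- The arm moves only by the tool arm_command, never from a script. Its argument "rows" is a list of rows, each a list of 3 entries, a list of its own where there are three numbers: the shift along the tool's x, y, z in m, then the turn, a rotation vector about the tool's x, y, z in degrees, then the gripper's target within -1 to 1 (fully open at 1, half-way at 0, shut at -1). In form: [[[x, y, z], [rx, ry, rz], grip], ...]. A call has 1 to 20 rows; each row is the pose to reach, as a shift and turn from the pose commanded when the call began, along the tool's axes at that moment; what a row does not reach only later rows make up. A row lasts 1/12 s, in which the tool goes at most 41.7 mm and 7.16 degrees, less where a joint would pass 70% of its speed; a pose out of reach is approached as far as the arm can. A call with a gripper value outside its range is refused whole. The fingers move at their own pace and stop on an object; the grip force is fixed at half the most. Time passes only in rows, so rows that repeat a pose let the fingers close. It gives the time, the measured TCP pose, the force, the opening and the grip force at its end, in the units of the state.
- sensors.get_state(): the state, without advancing time (a new reading comes with each control period).
- cams.grab_frame(name): name is "scene" or "top"; returns the picture (420x560x3 uint8, red, green, blue); there is no depth.
- cams.camera_model(name): a dict with "fx", "fy", "cx", "cy" (pixels), "R" (3x3) and "t" (3): a world point X has camera coordinates R X + t. Camera axes: x right, y down, z forward; pixel columns grow to the right and rows downward; lengths in m; the calibration is good to about 2 mm. A picture is of the moment at which its call begins. camera_model takes no time and is no camera call.
- manip.hand_in(): hands the job in; it is judged then, once.
The state is a dict: "t": time; "joint_positions": joint angles; "dq": joint speeds; "tau": joint torques, N m; "tcp_pos": TCP position; "tool_rot": TCP orientation; "wrist_force": force on the tool from outside, world axes, zero at the start; "wrist_torque": the same for the moment, N m; "opening": finger opening in m; "grasp_force": force on a finger pad.
Only numpy, scipy, OpenCV 4.12 (cv2) and the standard library are available. Lean on these libraries where they do the work, as an engineer would, in place of code of your own. Each camera call takes 0.05 s, during which the arm holds its last target. There are 200 camera calls.

## Working session

There is one attempt and no reset: what is moved stays moved. The work goes in short steps, Python scripts to look and compute and a tool call to move; the robot and the scene stay as the last step left them, time stands still between calls to the robot, and variables do not carry over. Pictures are saved under pics/ and viewed, at most 10 in all, crops included, and the job is handed in when it is done.

Besides the shell and the picture viewer there is one more tool, called after "Emit:" as name(argument=value, ...) on one line, values as JSON. arm_command: Moves the arm, as the interface text tells. Its arguments: {"type":"object","properties":{"rows":{"type":"array"}},"required":["rows"]}

```bash
mkdir -p pics; python3 - <<'E'
from workcell import sensors,cams
import cv2
print(sensors.get_state())
for n in("scene","top"):
    cv2.imwrite(f"pics/{n}0.png",cv2.resize(cams.grab_frame(n)[:,:,::-1],(800,600),interpolation=cv2.INTER_CUBIC))
    print(n,cams.camera_model(n))
E
```

```text
{'t': 0.0, 'joint_positions': array([ 1.12597514e+00,  2.38804732e-01, -1.42533697e-02,  1.31923238e+00,
       -2.96062735e-05,  1.57080107e+00]), 'dq': array([ 1.03469020e-05, -2.13102499e-04,  3.61573360e-04,  5.08238979e-04,
       -1.27157091e-03,  1.55887462e-04]), 'tau': array([-6.91881796e-04, -5.38776791e+01,  3.46436620e+01,  1.85320177e-02,
        2.26494654e-05, -2.29926627e-06]), 'tcp_pos': array([0.22572922, 0.47351977, 0.23066543]), 'tool_rot': array([-6.92917864e-01, -3.06391492e+00,  2.29924852e-03]), 'wrist_force': array([-0.21288327,  1.01168507, -0.114509  ]), 'wrist_torque': array([ 0.00485933,  0.00857378, -0.04325162]), 'grasp_force': 0.0, 'opening': 0.08539589014282291}
scene {'fx': 423.94687903738713, 'fy': 423.94687903738713, 'cx': 277.956101369308, 'cy': 202.40735924565556, 'R': array([[ 0.76066179,  0.64896771, -0.0153151 ],
       [ 0.50201346, -0.60304513, -0.61993472],
       [-0.41155331,  0.46387227, -0.78450392]]), 't': array([-0.37678816, -0.21064838,  1.2541454 ])}
top {'fx': 435.63057171249017, 'fy': 435.63057171249017, 'cx': 275.66666398052786, 'cy': 210.29375950184536, 'R': array([[-0.02244451, -0.99965612,  0.01356063],
       [-0.98842027,  0.02015206, -0.15039704],
       [ 0.15007205, -0.01677919, -0.98853267]]), 't': array([0.01140585, 0.49463734, 1.24221409])}
```

View pics/scene0.png

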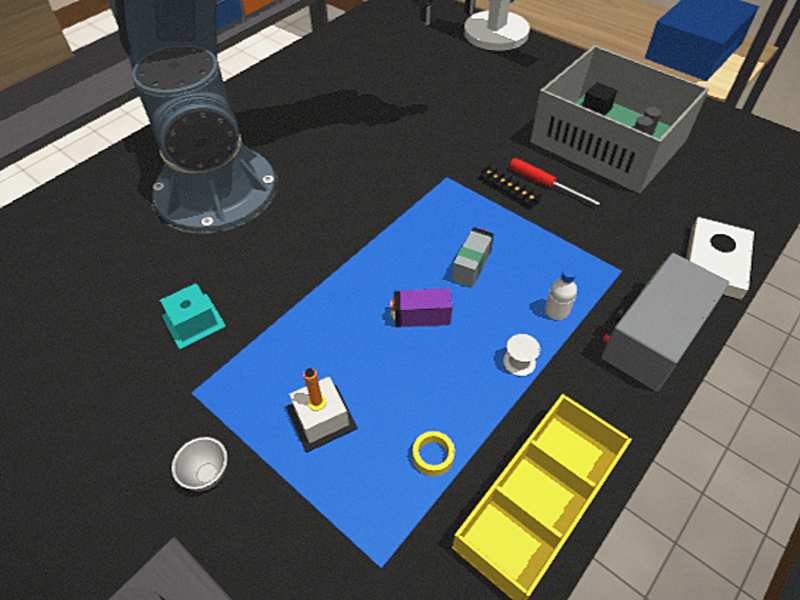

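View pics/top0.png

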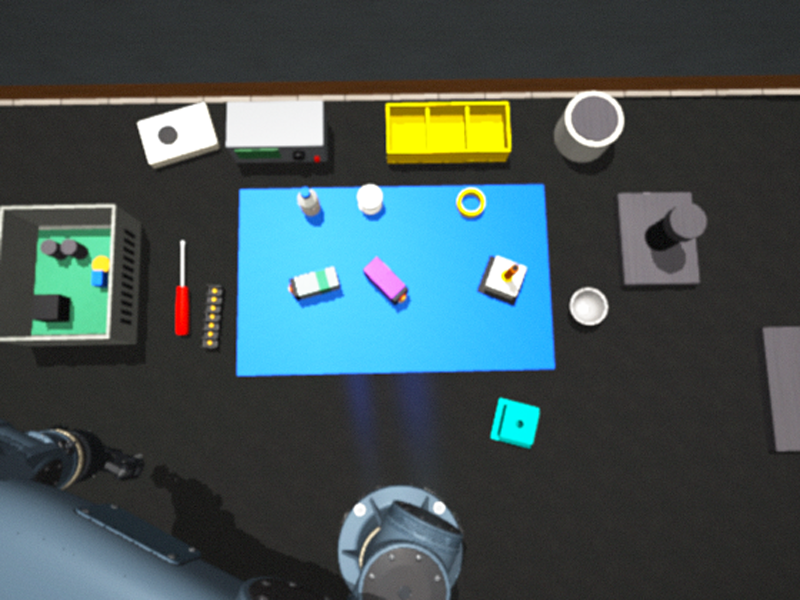

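The scene shows the grey battery at top-view (315,283), with its terminal end at the left, towards +y. The purple look-alike is at (387,281). The holder with the orange probe is at (505,277), and the turquoise look-alike holder is at (516,423). Grey with a green band, and aluminium with the orange probe, fit the description. I'll confirm in one enlarged crop.

```bash
python3 - <<'E'
from workcell import cams
import cv2,numpy as np
T=cams.grab_frame("top");S=cams.grab_frame("scene")
def c(I,x,y): return cv2.resize(I[y:y+60,x:x+80],(400,300),interpolation=cv2.INTER_CUBIC)
o=np.vstack([np.hstack([c(T,180,170),c(T,315,165)]),np.hstack([c(S,290,150),c(S,185,253)])])
cv2.imwrite("pics/crop1.png",o[:,:,::-1])
E
```

```text
(no output)
```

View pics/crop1.png

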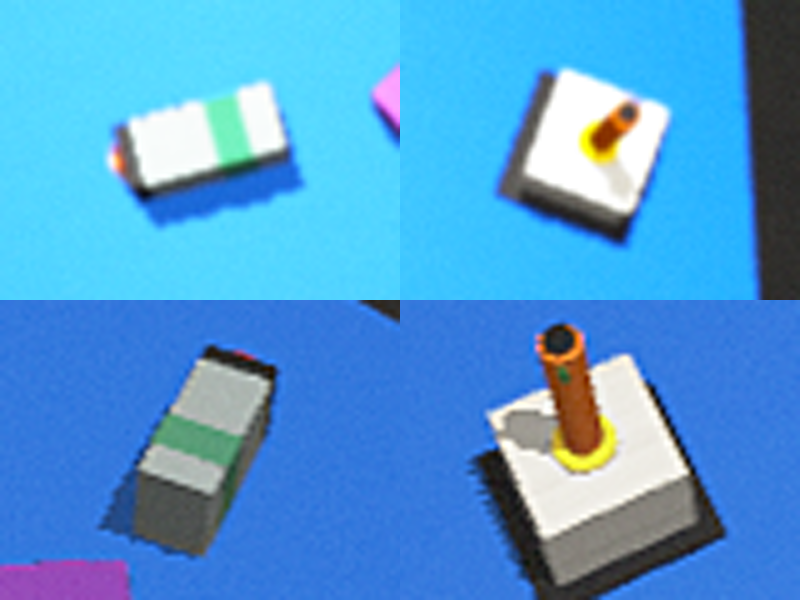

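```bash
cat > h.py <<'E'
import numpy as np
from workcell import cams
from scipy.optimize import least_squares
M={n:cams.camera_model(n) for n in("top","scene")}
def proj(n,X):
    m=M[n];p=np.atleast_2d(X)@np.array(m["R"]).T+m["t"]
    return np.c_[m["fx"]*p[:,0]/p[:,2]+m["cx"],m["fy"]*p[:,1]/p[:,2]+m["cy"]]
def px(u,x0,y0,s=5.): return (np.array(u,float)+.5)/s-.5+[x0,y0]
def tri(a,b): 
    r=least_squares(lambda X:np.r_[(proj("top",X)-a).ravel(),(proj("scene",X)-b).ravel()],[.45,0,.05]);return r.x,r.fun
E
python3 - <<'E'
from h import *
print("collar",tri(px([200,142],315,165),px([184,143],185,253)))
print("cap",tri(px([228,113],315,165),px([160,40],185,253)))
# battery: top-face corners order: termA(far side from robot),footA,footB,termB
t=px([[116,124],[272,85],[290,150],[140,193]],180,170)
s=px([[205,47],[275,72],[215,193],[138,165]],290,150)
# battery lying: length dir d=(cos a,sin a), centre c; half len .0475, half w .02
def C(p):
    d=np.array([np.cos(p[2]),np.sin(p[2])]);n=np.array([-d[1],d[0]])
    f=lambda l,w:np.r_[p[:2]+l*.0475*d+w*.02*n,.054]
    return f
def res(p):
    f=C(p)  # d=+y => n=-x (towards robot) 
    T=[f(1,-1),f(-1,-1),f(-1,1),f(1,1)]
    S=[f(1,1),f(1,-1),f(-1,-1),f(-1,1)]
    return np.r_[(proj("top",T)-t).ravel(),(proj("scene",S)-s).ravel()]
r=least_squares(res,[.45,.1,1.6]);print(r.x,np.degrees(r.x[2]));print(r.fun.reshape(-1,2).round(1))
for n,u in(("flux",px([309,212],0,0,1/.7)),("spool",px([370,210],0,0,1/.7)),("purple",px([386,282],0,0,1/.7)),("tape",px([471,203],0,0,1/.7))):
    print(n,least_squares(lambda q:(proj("top",[q[0],q[1],.01])-u*1).ravel(),[.5,0]).x)
E
```

```text
collar (array([ 0.53833166, -0.23038516,  0.05585148]), array([-0.0099999 , -0.00708425, -0.00859334,  0.00129853]))
cap (array([ 0.53851653, -0.22964955,  0.1387401 ]), array([-0.03470731, -0.02446345, -0.02948381,  0.00443956]))
[0.53447988 0.16149221 1.83300831] 105.02364022309682
[[-0.2  0.6]
 [ 0.1 -0.5]
 [ 0.2 -0.5]
 [-1.5 -0.1]
 [-0.1 -0.4]
 [ 0.5 -0.8]
 [-0.8  0.8]
 [-0.6  1.2]]
flux [0.69470344 0.17820859]
spool [0.69674274 0.04749701]
purple [0.53901763 0.01637714]
tape [ 0.70836281 -0.17034577]
```

```bash
cat >> h.py <<'E'
from scipy.spatial.transform import Rotation as Ro
from workcell import sensors
def R0(yaw):  # tool down, tool x at azimuth yaw(deg)
    a=np.radians(yaw);return Ro.from_matrix(np.c_[[np.cos(a),np.sin(a),0],[np.sin(a),-np.cos(a),0],[0,0,-1]])
def go(p,R,s=None):
    s=s or sensors.get_state();Rc=Ro.from_rotvec(s["tool_rot"])
    print("shift",Rc.inv().apply(np.array(p)-s["tcp_pos"]).round(4),"turn",np.degrees((Rc.inv()*R).as_rotvec()).round(2))
E
python3 - <<'E'
from h import *
d=np.array([np.cos(1.833),np.sin(1.833),0]);c=np.array([.5345,.1615,.032])
R=R0(105)*Ro.from_euler("y",-30,degrees=True);z=R.apply([0,0,1])
p=c+.0105*d+.023*z;print(p)
go(p-.12*z,R);print(p-.12*z)
E
```

```text
[0.53475472 0.16053297 0.01208142]
shift [-0.3747 -0.104   0.115 ] turn [ 12.91 -28.07  48.36]
[0.51922558 0.21848852 0.11600446]
```

Emit:
arm_command(rows=[[[-0.3747,-0.104,0.03],[12.91,-28.07,48.36],1],[[-0.3747,-0.104,0.03],[12.91,-28.07,48.36],1],[[-0.3747,-0.104,0.03],[12.91,-28.07,48.36],1],[[-0.3747,-0.104,0.03],[12.91,-28.07,48.36],1],[[-0.3747,-0.104,0.03],[12.91,-28.07,48.36],1],[[-0.3747,-0.104,0.03],[12.91,-28.07,48.36],1],[[-0.3747,-0.104,0.03],[12.91,-28.07,48.36],1],[[-0.3747,-0.104,0.03],[12.91,-28.07,48.36],1],[[-0.3747,-0.104,0.03],[12.91,-28.07,48.36],1],[[-0.3747,-0.104,0.03],[12.91,-28.07,48.36],1],[[-0.3747,-0.104,0.115],[12.91,-28.07,48.36],1],[[-0.3747,-0.104,0.115],[12.91,-28.07,48.36],1],[[-0.3747,-0.104,0.115],[12.91,-28.07,48.36],1],[[-0.3747,-0.104,0.115],[12.91,-28.07,48.36],1],[[-0.3747,-0.104,0.115],[12.91,-28.07,48.36],1],[[-0.3747,-0.104,0.115],[12.91,-28.07,48.36],1]])

```text
t: 1.53
tcp_pos: [0.5203, 0.2197, 0.1186]
tool_rot: [1.639, 2.136, -0.434]
wrist_force: [0.2, -0.5, -0.3]
opening: 0.0854
grasp_force: 0.0
```

```bash
python3 - <<'E'
from h import *
import cv2
d=np.array([np.cos(1.833),np.sin(1.833),0]);c=np.array([.5345,.1615,.032])
R=R0(105)*Ro.from_euler("y",-30,degrees=True);z=R.apply([0,0,1])
go(c+.0105*d+.023*z,R);s=sensors.get_state();print(s["tcp_pos"],s["joint_positions"])
c=lambda I,x,y:cv2.resize(I[y:y+90,x:x+120],(400,300),interpolation=cv2.INTER_CUBIC)
cv2.imwrite("pics/a.png",np.hstack([c(cams.grab_frame("top"),150,130),c(cams.grab_frame("scene"),270,110)])[:,:,::-1])
E
```

```text
shift [ 0.0003 -0.0017  0.1227] turn [ 0.19 -0.09 -0.07]
[0.5202679  0.21974552 0.11861165] [ 0.65343959  0.5060165  -0.01510239  1.26248134 -0.48047981  2.01505564]
```

View pics/a.png

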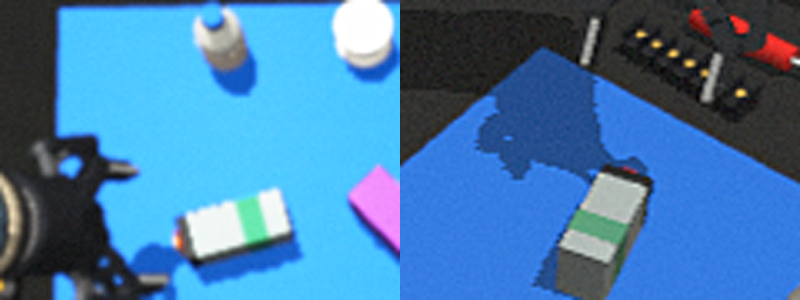

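The fingers are at (125,170) and (155,283) in the top crop. They straddle the battery axis, which ends at (180,240). I'll advance and close.

Emit:
arm_command(rows=[[[0,-0.001,0.03],[0,0,0],1],[[0,-0.001,0.06],[0,0,0],1],[[0,-0.001,0.08],[0,0,0],1],[[0,-0.001,0.1],[0,0,0],1],[[0,-0.001,0.11],[0,0,0],1],[[0,-0.001,0.12],[0,0,0],1],[[0,-0.001,0.12],[0,0,0],1],[[0,-0.001,0.12],[0,0,0],-1],[[0,-0.001,0.12],[0,0,0],-1],[[0,-0.001,0.12],[0,0,0],-1],[[0,-0.001,0.12],[0,0,0],-1],[[0,-0.001,0.12],[0,0,0],-1],[[0,-0.001,0.12],[0,0,0],-1],[[0,-0.001,0.12],[0,0,0],-1],[[0,-0.001,0.12],[0,0,0],-1],[[0,-0.001,0.12],[0,0,0],-1],[[0,-0.001,0.12],[0,0,0],-1]])

```text
t: 3.05
tcp_pos: [0.5347, 0.1615, 0.0134]
tool_rot: [1.639, 2.136, -0.435]
wrist_force: [-0.9, 2.8, 6.9]
opening: 0.0393
grasp_force: 58.6
```

```bash
cat > b.py <<'E'
from h import *
a=np.radians(105);d=np.array([np.cos(a),np.sin(a),0]);dn=np.array([0,0,-1.])
B0=Ro.from_matrix(np.c_[dn,np.cross(d,dn),d]);b0=np.array([.5345,.1615,.028])-.0475*d
T0=Ro.from_rotvec([1.639,2.136,-.435]);t0=np.array([.5347,.1615,.0134])
rel=T0.inv()*B0;rp=T0.inv().apply(b0-t0)
def tool(b,yaw):
    B=Ro.from_euler("z",yaw,degrees=True);T=B*rel.inv();return np.array(b)-T.apply(rp),T
E
python3 - <<'E'
from b import *
go(t0+[0,0,.13],T0)
go(*tool([.5,.21,.08],105));print(tool([.5,.21,.003],105)[0])
E
```

```text
shift [-0.0649  0.0003 -0.1127] turn [0.   0.01 0.  ]
shift [ 0.0041 -0.0204 -0.134 ] turn [6.000e-02 9.001e+01 2.500e-01]
[0.49640784 0.22415252 0.05044824]
```

Emit:
arm_command(rows=[[[-0.01,0,-0.018],[0,0,0],-1],[[-0.025,0,-0.045],[0,0,0],-1],[[-0.042,0,-0.075],[0,0,0],-1],[[-0.06,0,-0.105],[0,0,0],-1],[[-0.065,0,-0.113],[0,0,0],-1],[[-0.06,-0.002,-0.115],[0,6,0],-1],[[-0.055,-0.004,-0.117],[0,12,0],-1],[[-0.05,-0.006,-0.119],[0,18,0],-1],[[-0.045,-0.008,-0.121],[0,24,0],-1],[[-0.04,-0.01,-0.123],[0,30,0],-1],[[-0.035,-0.012,-0.125],[0,36,0],-1],[[-0.03,-0.014,-0.127],[0,42,0],-1],[[-0.025,-0.016,-0.129],[0,48,0],-1],[[-0.02,-0.018,-0.131],[0,54,0],-1],[[-0.015,-0.02,-0.133],[0,60,0],-1],[[-0.01,-0.02,-0.134],[0,66,0],-1],[[-0.005,-0.02,-0.134],[0,72,0],-1],[[0,-0.02,-0.134],[0,78,0],-1],[[0.002,-0.02,-0.134],[0,84,0],-1],[[0.004,-0.02,-0.134],[0,90,0],-1]])

```text
t: 4.72
tcp_pos: [0.4966, 0.2231, 0.1262]
tool_rot: [-1.334, -1.738, -0.776]
wrist_force: [-0.2, 0.9, -4.7]
opening: 0.0395
grasp_force: 58.9
```

Emit:
arm_command(rows=[[[0,0,0],[0,0,0],-1],[[0,0,0],[0,0,0],-1],[[0,0,0],[0,0,0],-1],[[0,0,0],[0,0,0],-1]])

```text
t: 5.05
tcp_pos: [0.4965, 0.2238, 0.1274]
tool_rot: [-1.335, -1.745, -0.772]
wrist_force: [-0.4, 0.7, -3.9]
opening: 0.0395
grasp_force: 59.0
```

```bash
python3 - <<'E'
from b import *
import cv2
go(*tool([.5,.21,.002],105));s=sensors.get_state();print(s["tcp_pos"],s["joint_positions"],s["wrist_force"],s["opening"])
c=lambda I,x,y:cv2.resize(I[y:y+120,x:x+120],(400,400),interpolation=cv2.INTER_CUBIC)
cv2.imwrite("pics/b.png",np.hstack([c(cams.grab_frame("top"),150,110),c(cams.grab_frame("scene"),270,80)])[:,:,::-1])
E
```

```text
shift [-0.0673 -0.0002  0.0394] turn [-0.13  0.22  0.21]
[0.49646065 0.22384521 0.12743995] [-0.05733711  0.61608481 -0.15635685  1.29315231  0.96341493  0.98630516] [-0.42565136  0.66133998 -3.85050231] 0.039480379977414166
```

View pics/b.png

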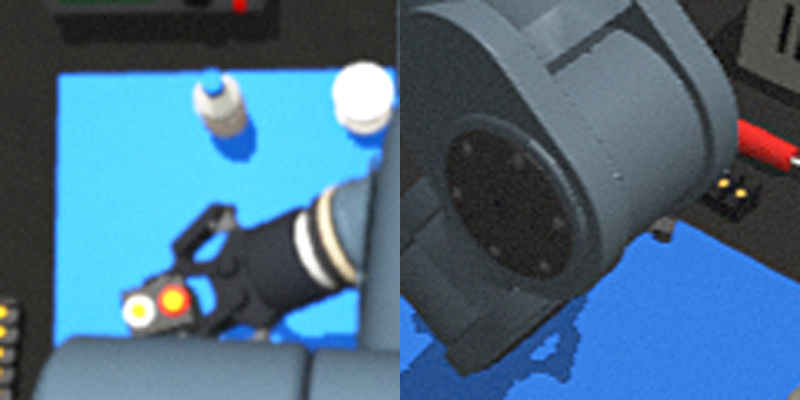

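Upright in the grip: the red-ringed terminal is at (173,300) and the white at (138,312) in the top crop. I'll lower it gently.

Emit:
arm_command(rows=[[[-0.015,0,0.009],[0,0.2,0.2],-1],[[-0.03,0,0.0175],[0,0.2,0.2],-1],[[-0.042,0,0.0246],[0,0.2,0.2],-1],[[-0.052,0,0.0304],[0,0.2,0.2],-1],[[-0.058,0,0.0339],[0,0.2,0.2],-1],[[-0.062,0,0.0363],[0,0.2,0.2],-1],[[-0.0635,0,0.0372],[0,0.2,0.2],-1],[[-0.0635,0,0.0372],[0,0.2,0.2],-1],[[-0.0635,0,0.0372],[0,0.2,0.2],-1]])

```text
t: 5.9
tcp_pos: [0.4965, 0.224, 0.0533]
tool_rot: [-1.336, -1.736, -0.772]
wrist_force: [0.3, 1.0, -3.9]
opening: 0.0391
grasp_force: 59.0
```

Emit:
arm_command(rows=[[[-0.001,0,0.0006],[0,0,0],-1],[[-0.0017,0,0.001],[0,0,0],-1],[[-0.0017,0,0.001],[0,0,0],-1]])

```text
t: 6.15
tcp_pos: [0.4964, 0.2239, 0.0509]
tool_rot: [-1.336, -1.735, -0.772]
wrist_force: [-0.1, -0.3, -3.6]
opening: 0.0396
grasp_force: 59.0
```

Expected contact is at TCP z ≈ 0.0494.

Emit:
arm_command(rows=[[[-0.0004,0,0.00025],[0,0,0],-1],[[-0.0009,0,0.0005],[0,0,0],-1],[[-0.0009,0,0.0005],[0,0,0],-1]])

```text
t: 6.4
tcp_pos: [0.4962, 0.2239, 0.0497]
tool_rot: [-1.336, -1.735, -0.772]
wrist_force: [-0.1, -1.5, -3.6]
opening: 0.0393
grasp_force: 59.0
```

Emit:
arm_command(rows=[[[-0.0004,0,0.00025],[0,0,0],-1],[[-0.0009,0,0.0005],[0,0,0],-1],[[-0.0009,0,0.0005],[0,0,0],-1]])

```text
t: 6.65
tcp_pos: [0.4962, 0.2239, 0.0487]
tool_rot: [-1.336, -1.735, -0.772]
wrist_force: [0.5, 0.4, -3.9]
opening: 0.0395
grasp_force: 59.0
```

Emit:
arm_command(rows=[[[-0.0004,0,0.00025],[0,0,0],-1],[[-0.0009,0,0.0005],[0,0,0],-1],[[-0.0009,0,0.0005],[0,0,0],-1]])

```text
t: 6.9
tcp_pos: [0.4962, 0.2239, 0.0476]
tool_rot: [-1.336, -1.735, -0.772]
wrist_force: [0.3, 0.7, -4.2]
opening: 0.0396
grasp_force: 59.0
```

Emit:
arm_command(rows=[[[-0.0004,0,0.00025],[0,0,0],-1],[[-0.0009,0,0.0005],[0,0,0],-1],[[-0.0009,0,0.0005],[0,0,0],-1]])

```text
t: 7.15
tcp_pos: [0.4963, 0.2239, 0.0467]
tool_rot: [-1.336, -1.735, -0.772]
wrist_force: [-0.3, -0.1, -3.8]
opening: 0.0397
grasp_force: 59.1
```

Emit:
arm_command(rows=[[[-0.0004,0,0.00025],[0,0,0],-1],[[-0.0009,0,0.0005],[0,0,0],-1],[[-0.0009,0,0.0005],[0,0,0],-1]])

```text
t: 7.4
tcp_pos: [0.4963, 0.224, 0.0466]
tool_rot: [-1.336, -1.734, -0.773]
wrist_force: [-1.9, -2.2, 6.3]
opening: 0.0393
grasp_force: 60.0
```

Emit:
arm_command(rows=[[[-0.0004,0,0.00025],[0,0,0],-1],[[-0.0009,0,0.0005],[0,0,0],-1],[[-0.0009,0,0.0005],[0,0,0],-1]])

```text
t: 7.65
tcp_pos: [0.4963, 0.2241, 0.0466]
tool_rot: [-1.336, -1.732, -0.774]
wrist_force: [-2.9, -5.8, 15.4]
opening: 0.0395
grasp_force: 60.7
```

Emit:
arm_command(rows=[[[0.0012,0,-0.0007],[0,0,0],-1],[[0.0012,0,-0.0007],[0,0,0],-1],[[0.0012,0,-0.0007],[0,0,0],0.6],[[0.0012,0,-0.0007],[0,0,0],0.8],[[0.0012,0,-0.0007],[0,0,0],0.9],[[0.0012,0,-0.0007],[0,0,0],1],[[0.0012,0,-0.0007],[0,0,0],1],[[0.0012,0,-0.0007],[0,0,0],1],[[0.0012,0,-0.0007],[0,0,0],1],[[0.0012,0,-0.006],[0,0,0],1],[[0.0012,0,-0.02],[0,0,0],1],[[0.0012,0,-0.04],[0,0,0],1],[[0.0012,0,-0.07],[0,0,0],1],[[0.0012,0,-0.1],[0,0,0],1],[[0.0012,0,-0.13],[0,0,0],1],[[0.05,0,-0.17],[0,0,0],1],[[0.08,0,-0.2],[0,0,0],1],[[0.08,0,-0.2],[0,0,0],1],[[0.08,0,-0.2],[0,0,0],1]])

```text
t: 9.23
tcp_pos: [0.5326, 0.093, 0.218]
tool_rot: [-1.337, -1.739, -0.777]
wrist_force: [0.8, -0.5, 0.2]
opening: 0.0855
grasp_force: 0.0
```

```bash
python3 - <<'E'
from h import *
import cv2
s=sensors.get_state();print(s["t"],s["tcp_pos"],s["joint_positions"])
R=R0(90-23.1)
# tool down above probe, tool y radial
go([.5385,-.230,.25],R); 
c=lambda I,x,y:cv2.resize(I[y:y+120,x:x+120],(400,400),interpolation=cv2.INTER_CUBIC)
cv2.imwrite("pics/c.png",np.hstack([c(cams.grab_frame("top"),150,110),c(cams.grab_frame("scene"),270,80)])[:,:,::-1])
E
```

```text
9.2333 [0.53259671 0.09301326 0.21797929] [-0.26718242  0.66701176  0.16385308  1.78307484  0.84917882  0.70890427]
shift [-0.1285 -0.0766 -0.2881] turn [-19.69 -57.86  34.39]
```

View pics/c.png

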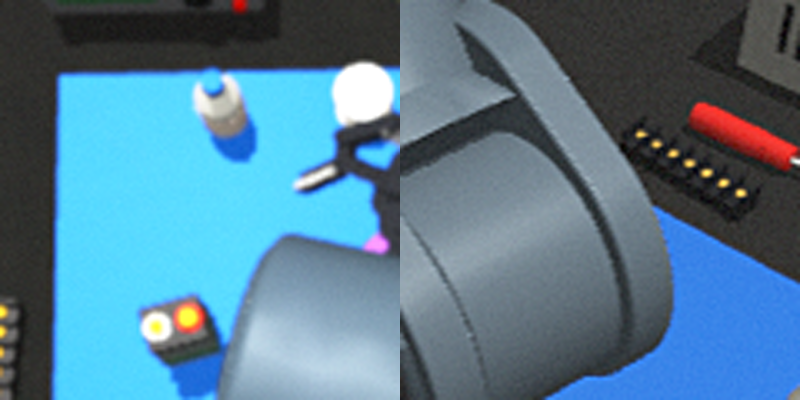

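The battery stands free: red terminal at (188,319), white at (157,327) in the top crop. Next is the probe.

Emit:
arm_command(rows=[[[-0.05,-0.04,-0.12],[-8,-23,14],1],[[-0.05,-0.04,-0.12],[-8,-23,14],1],[[-0.05,-0.04,-0.12],[-8,-23,14],1],[[-0.1285,-0.0766,-0.2881],[-19.69,-57.86,34.39],1],[[-0.1285,-0.0766,-0.2881],[-19.69,-57.86,34.39],1],[[-0.1285,-0.0766,-0.2881],[-19.69,-57.86,34.39],1],[[-0.1285,-0.0766,-0.2881],[-19.69,-57.86,34.39],1],[[-0.1285,-0.0766,-0.2881],[-19.69,-57.86,34.39],1],[[-0.1285,-0.0766,-0.2881],[-19.69,-57.86,34.39],1],[[-0.1285,-0.0766,-0.2881],[-19.69,-57.86,34.39],1],[[-0.1285,-0.0766,-0.2881],[-19.69,-57.86,34.39],1],[[-0.1285,-0.0766,-0.2881],[-19.69,-57.86,34.39],1],[[-0.1285,-0.0766,-0.2881],[-19.69,-57.86,34.39],1],[[-0.1285,-0.0766,-0.2881],[-19.69,-57.86,34.39],1],[[-0.1285,-0.0766,-0.2881],[-19.69,-57.86,34.39],1],[[-0.1285,-0.0766,-0.2881],[-19.69,-57.86,34.39],1]])

```text
t: 10.67
tcp_pos: [0.5378, -0.2289, 0.2445]
tool_rot: [-2.615, -1.731, 0.007]
wrist_force: [0.0, -1.4, -0.3]
opening: 0.0857
grasp_force: 0.0
```

```bash
python3 - <<'E'
from h import *
import cv2
s=sensors.get_state();print(s["tcp_pos"],s["joint_positions"])
go([.5385,-.230,.08],R0(90-23.1))
c=lambda I,x,y:cv2.resize(I[y:y+60,x:x+80],(400,300),interpolation=cv2.INTER_CUBIC)
T=cams.grab_frame("top");S=cams.grab_frame("scene")
cv2.imwrite("pics/d.png",np.vstack([np.hstack([c(T,170,170),c(S,310,140)]),np.hstack([c(T,315,165),c(S,185,243)])])[:,:,::-1])
E
```

```text
[ 0.53781923 -0.22894234  0.24447954] [-4.02008207e-01  3.44181098e-01  1.70452569e-01  1.40420038e+00
 -8.45334263e-04  1.57037415e+00]
shift [-0.0006  0.0022  0.1645] turn [-0.41  0.05  0.09]
```

View pics/d.png

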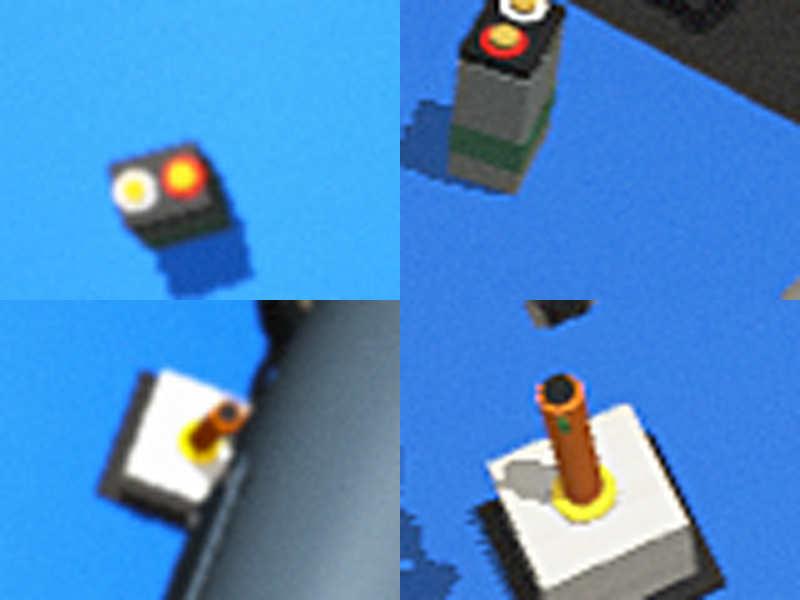

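The battery is upright. The red terminal's brass top is at (184,174) in the top crop and (104,37) in the scene crop. The probe is still seated. I'll compute the terminal position and grasp the probe.

Emit:
arm_command(rows=[[[0,0.002,0.03],[-0.4,0,0],1],[[-0.0005,0.002,0.06],[-0.4,0,0],1],[[-0.0005,0.002,0.09],[-0.4,0,0],1],[[-0.0005,0.002,0.12],[-0.4,0,0],1],[[-0.0005,0.002,0.145],[-0.4,0,0],1],[[-0.0005,0.002,0.16],[-0.4,0,0],1],[[-0.0005,0.002,0.1645],[-0.4,0,0],1],[[-0.0005,0.002,0.1645],[-0.4,0,0],1],[[-0.0005,0.002,0.1645],[-0.4,0,0],1]])

```text
t: 11.52
tcp_pos: [0.539, -0.2298, 0.0813]
tool_rot: [2.618, 1.733, -0.0]
wrist_force: [-0.2, -0.4, 0.3]
opening: 0.0852
grasp_force: 0.0
```

```bash
python3 - <<'E'
from h import *
s=sensors.get_state();print(s["tcp_pos"],s["wrist_force"])
go([.5385,-.230,.08],R0(90-23.1))
a=px([184,174],170,170);b=px([104,37],310,140)
X,f=tri(a,b);print(X,f)
print(least_squares(lambda q:np.r_[(proj("top",[*q,.103])-a).ravel(),(proj("scene",[*q,.103])-b).ravel()],[.5,.2]))
E
```

```text
[ 0.5389882  -0.22975881  0.08129204] [-0.16703864 -0.40098192  0.31951581]
shift [-0.0004 -0.0004  0.0013] turn [0.1  0.08 0.11]
[0.50465309 0.19376842 0.10310362] [ 0.2193956   0.22784522  0.27673515 -0.05339879]
     message: Both `ftol` and `xtol` termination conditions are satisfied.
     success: True
      status: 4
         fun: [ 2.097e-01  2.391e-01  2.787e-01 -3.487e-02]
           x: [ 5.046e-01  1.938e-01]
        cost: 0.09002437917376509
         jac: [[ 4.831e-01 -3.600e+02]
               [-3.543e+02  7.160e+00]
               [ 3.261e+02  2.375e+02]
               [ 1.800e+02 -2.178e+02]]
        grad: [ 2.516e-06  1.519e-06]
  optimality: 2.51605700896107e-06
 active_mask: [ 0.000e+00  0.000e+00]
        nfev: 4
        njev: 4
```

Emit:
arm_command(rows=[[[0,0,0.001],[0,0,0],0],[[0,0,0.001],[0,0,0],-0.3],[[0,0,0.001],[0,0,0],-0.5],[[0,0,0.001],[0,0,0],-1],[[0,0,0.001],[0,0,0],-1],[[0,0,0.001],[0,0,0],-1],[[0,0,0.001],[0,0,0],-1],[[0,0,0.001],[0,0,0],-1],[[0,0,0.001],[0,0,0],-1],[[0,0,0.001],[0,0,0],-1],[[0,0,0.001],[0,0,0],-1],[[0,0,0.001],[0,0,0],-1],[[0,0,0.001],[0,0,0],-1],[[0,0,0.001],[0,0,0],-1]])

```text
t: 12.68
tcp_pos: [0.5386, -0.2295, 0.08]
tool_rot: [2.618, 1.733, -0.001]
wrist_force: [-1.4, 0.8, 6.3]
opening: 0.0165
grasp_force: 58.4
```

```bash
python3 - <<'E'
from h import *
s=sensors.get_state();print(s["tcp_pos"],s["wrist_force"],s["opening"],s["grasp_force"])
E
```

```text
[ 0.53858897 -0.22950437  0.07999714] [-1.3839627   0.77793893  6.25323164] 0.016495119946524868 58.37701678276062
```

Emit:
arm_command(rows=[[[0,0,-0.01],[0,0,0],-1],[[0,0,-0.025],[0,0,0],-1],[[0,0,-0.045],[0,0,0],-1],[[0,0,-0.07],[0,0,0],-1],[[0,0,-0.1],[0,0,0],-1],[[0,0,-0.13],[0,0,0],-1],[[0,0,-0.16],[0,0,0],-1],[[0,0,-0.18],[0,0,0],-1],[[0,0,-0.18],[0,0,0],-1],[[0,0,-0.18],[0,0,0],-1]])

```text
t: 13.52
tcp_pos: [0.539, -0.2294, 0.2609]
tool_rot: [2.616, 1.732, 0.001]
wrist_force: [-0.3, 0.0, -1.9]
opening: 0.0168
grasp_force: 58.6
```

```bash
python3 - <<'E'
from h import *
s=sensors.get_state();print(s["tcp_pos"],s["wrist_force"])
go([.5046,.1938,.26],R0(90+21))
E
```

```text
[ 0.53896326 -0.22941439  0.26093212] [-0.26525683  0.00862973 -1.93106355]
shift [ 3.762e-01 -1.969e-01 -3.000e-04] turn [  0.16   0.16 -43.99]
```

Emit:
arm_command(rows=[[[0.02,-0.01,0],[0,0,-3],-1],[[0.05,-0.026,0],[0,0,-6],-1],[[0.08,-0.042,0],[0,0,-10],-1],[[0.11,-0.058,0],[0,0,-14],-1],[[0.14,-0.073,0],[0,0,-18],-1],[[0.17,-0.089,0],[0,0,-22],-1],[[0.2,-0.105,0],[0,0,-26],-1],[[0.23,-0.12,0],[0,0,-30],-1],[[0.26,-0.136,0],[0,0,-33],-1],[[0.29,-0.152,0],[0,0,-36],-1],[[0.32,-0.168,0],[0,0,-39],-1],[[0.345,-0.181,0],[0,0,-42],-1],[[0.366,-0.1915,0],[0,0,-44],-1],[[0.3762,-0.1969,0],[0.15,0.15,-44],-1],[[0.3762,-0.1969,0],[0.15,0.15,-44],-1],[[0.3762,-0.1969,0],[0.15,0.15,-44],-1],[[0.3762,-0.1969,0],[0.15,0.15,-44],-1]])

```text
t: 14.93
tcp_pos: [0.5039, 0.1931, 0.2583]
tool_rot: [-1.779, -2.586, 0.003]
wrist_force: [-0.3, -0.1, -0.3]
opening: 0.0164
grasp_force: 58.5
```

```bash
python3 - <<'E'
from h import *
import cv2
s=sensors.get_state();print(s["tcp_pos"],s["wrist_force"],np.array(Ro.from_rotvec(s["tool_rot"]).apply([0,0,1])))
print(proj("scene",[.5046,.1938,.185]),proj("top",[.5046,.1938,.185]))
T=cams.grab_frame("top");S=cams.grab_frame("scene")
c=lambda I,x,y:cv2.resize(I[y:y+80,x:x+80],(400,400),interpolation=cv2.INTER_CUBIC)
cv2.imwrite("pics/e.png",np.hstack([c(T,165,140),c(S,290,90)])[:,:,::-1])
E
```

```text
[0.50392192 0.19306418 0.25827024] [-0.33503514 -0.07788682 -0.33516662] [-3.13158795e-03  7.30385750e-05 -9.99995094e-01]
[[333.54698004 121.62021185]] [[202.09575625 199.5022004 ]]
```

View pics/e.png

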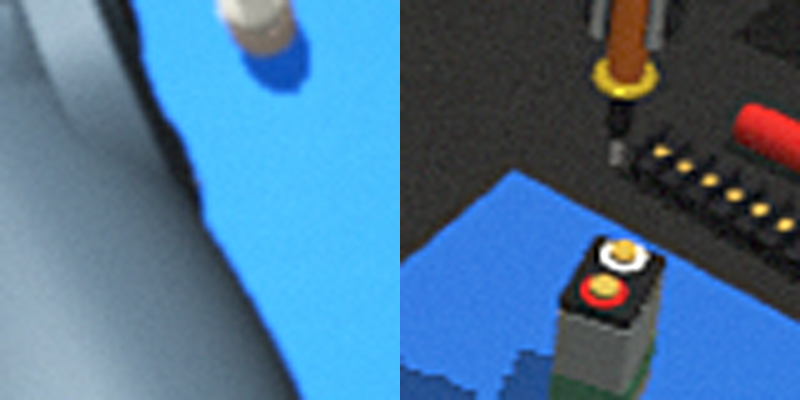

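```bash
python3 - <<'E'
from h import *
s=sensors.get_state();p=s["tcp_pos"]
for h in(0,.051,.103):
    q=proj("scene",[p[0],p[1],p[2]-.075+h])[0];print(h,(q-[290,90]+.5)*5-.5)
print("term",(proj("scene",[.5046,.1938,.103])[0]-[290,90]+.5)*5-.5)
go([.5046,.1938,.195],R0(111))
E
```

```text
0 [217.50620248 163.00119065]
0.051 [227.35467893  75.75153491]
0.103 [238.28670132 -21.09747468]
term [205.31750251 286.8011766 ]
shift [0.0007 0.0009 0.0636] turn [-0.12 -0.08 -0.09]
```

The tip, at (616,163) in the picture, matches the projection (617,163), so the probe is upright and not slipped. The terminal is at (604,287). I'll descend.

Emit:
arm_command(rows=[[[0.0007,0.0009,0.02],[-0.1,0,0],-1],[[0.0007,0.0009,0.04],[-0.1,0,0],-1],[[0.0007,0.0009,0.055],[-0.1,0,0],-1],[[0.0007,0.0009,0.065],[-0.1,0,0],-1],[[0.0007,0.0009,0.072],[-0.1,0,0],-1],[[0.0007,0.0009,0.074],[-0.1,0,0],-1],[[0.0007,0.0009,0.074],[-0.1,0,0],-1],[[0.0007,0.0009,0.074],[-0.1,0,0],-1],[[0.0007,0.0009,0.074],[-0.1,0,0],-1],[[0.0007,0.0009,0.074],[-0.1,0,0],-1]])

```text
t: 15.87
tcp_pos: [0.5049, 0.1952, 0.1855]
tool_rot: [-1.779, -2.589, -0.003]
wrist_force: [-0.8, -0.7, -0.8]
opening: 0.0166
grasp_force: 58.6
```

```bash
python3 - <<'E'
from h import *
s=sensors.get_state();print(s["wrist_force"]);go([.5046,.1938,.178],R0(111))
F=[]
for _ in range(12): cams.grab_frame("top");F.append(sensors.get_state()["wrist_force"])
print(np.mean(F,0),np.std(F,0))
E
```

```text
[-0.8271372  -0.65652496 -0.76804501]
shift [-0.0012 -0.0008  0.0075] turn [ 0.08 -0.09  0.02]
[-0.14593329  0.14810716 -0.77108479] [0.41203623 0.41010897 0.4735831 ]
```

Emit:
arm_command(rows=[[[-0.0005,-0.0005,0.002],[0,0,0],-1],[[-0.0005,-0.0005,0.004],[0,0,0],-1],[[-0.0005,-0.0005,0.006],[0,0,0],-1],[[-0.0005,-0.0005,0.008],[0,0,0],-1],[[-0.0005,-0.0005,0.01],[0,0,0],-1],[[-0.0005,-0.0005,0.01],[0,0,0],-1],[[-0.0005,-0.0005,0.01],[0,0,0],-1]])

```text
t: 17.05
tcp_pos: [0.5042, 0.1944, 0.1748]
tool_rot: [-1.778, -2.588, -0.001]
wrist_force: [-0.6, 0.2, 0.2]
opening: 0.0169
grasp_force: 58.6
```

```bash
cat > m.py <<'E'
from h import *
F=[];P=[]
for _ in range(16):
    cams.grab_frame("top");s=sensors.get_state();F.append(s["wrist_force"]);P.append(s["tcp_pos"])
print(s["t"],np.mean(F,0)-[-.15,.15,-.77],np.mean(P,0),np.std(P,0))
E
python3 m.py
```

```text
17.85 [-0.13602773 -0.30137062  1.34914146] [0.50422974 0.19443773 0.17487118] [1.15781245e-05 1.23322127e-05 4.02652329e-05]
```

Emit:
arm_command(rows=[[[0,0,0.001],[0,0,0],-1],[[0,0,0.002],[0,0,0],-1],[[0,0,0.0028],[0,0,0],-1],[[0,0,0.0028],[0,0,0],-1],[[0,0,0.0028],[0,0,0],-1]])

```text
t: 18.27
tcp_pos: [0.5042, 0.1945, 0.172]
tool_rot: [-1.778, -2.588, -0.001]
wrist_force: [-1.1, -1.9, 1.1]
opening: 0.0163
grasp_force: 58.6
```

```bash
python3 m.py; python3 - <<'E'
from workcell import cams
import cv2
S=cams.grab_frame("scene")
cv2.imwrite("pics/f.png",cv2.resize(S[100:175,285:385],(800,600),interpolation=cv2.INTER_CUBIC)[:,:,::-1])
E
```

```text
19.0667 [-0.38467379 -0.63341801  1.84511224] [0.50423409 0.194451   0.17204161] [1.14443249e-05 9.50095530e-06 1.91332325e-05]
```

View pics/f.png

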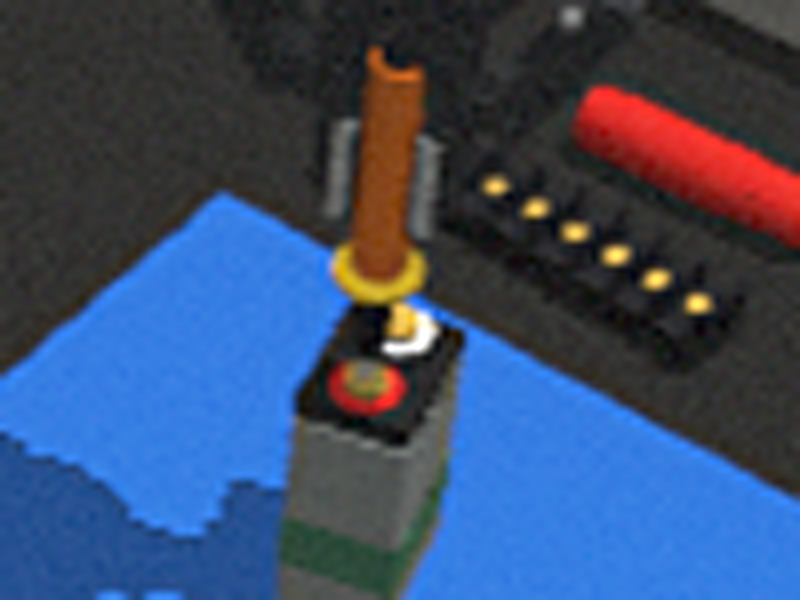

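The tip sits on the red-ringed terminal at about (367,375), with the probe upright. Force is about 1.9 N and travel about 6 mm.

```bash
python3 -c "
from workcell import manip
print(manip.hand_in())"
```

```text
the job is handed in; nothing more can be done
None
```

The battery stands upright and released on the mat, and the gripper is holding the probe upright on the red-ringed terminal, spring tip pressed about 6 mm (about 1.9 N); I handed the job in at about 19 s.

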